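Put the ear defenders back over their rail

TASK

The red ear defenders were hung on the wrong half of the rail. First lift them off and hang them over the red half of the bar, then take the blue ear defenders from the bench and hang them over the blue half, each astride the bar with one cup on either side, square to it and hanging freely. Set them on gently instead of dropping or pressing them, and leave the stand's neighbours - loupe, blower, canister, hammer, dial gauge and thread spool - where they are.

Things in the scene. Friction and masses are not known exactly. Their poses are not given: they have to be found in the camera images.
- rail_stand: fixed wooden stand, left or right, any yaw: base 85 x 206 mm, 12 high; a 16 mm bar along own y between two posts, its top 150 mm above the bench. Origin: centre of the underside, z up. Bar half at +y red, at -y blue, each free from 4 to 84 mm from the middle, parted by a brass collar 30 mm across. Posts at 84 to 100 mm, no higher than 151 mm
- red_bay (a point): middle of the red half of the bar, on the bar's top (44 mm from the collar's middle)
- blue_bay (a point): middle of the blue half of the bar, on the bar's top (44 mm from the collar's middle)
- red_defenders: Red ear defenders, a rigid arch 122 mm wide (own y), 52 deep (own x), 126 high (z), same after a half turn; 0.18 kg. Origin midway between the cups at their flat bottoms. Cups 64 mm high, 60 mm gap between (y -30 to 30). At the start over the blue half of the bar, own x along the bar, bottoms 46 mm above the bench
- blue_defenders: Blue ear defenders, a rigid arch 122 mm wide (own y), 52 deep (own x), 126 high (z), same after a half turn; 0.18 kg. Origin midway between the cups at their flat bottoms. Cups 64 mm high, 60 mm gap between (y -30 to 30). At the start standing on the bench over the loupe, any yaw: lift straight up
- red_crown (a point): red pair's black head pad on top, the place to hold: 28 mm wide along own x with parallel sides, 26 mm long flat middle, 22 mm thick (z 104 to 126); the ends slope down, so the arch centres itself on a bar with its z = 104 mm on the bar's top. Fingers more than 20 mm below the pad's top would meet the bar. This point: middle of the pad's top face, z = 126 mm
- blue_crown (a point): blue pair's black head pad on top, the place to hold: 28 mm wide along own x with parallel sides, 26 mm long flat middle, 22 mm thick (z 104 to 126); the ends slope down, so the arch centres itself on a bar with its z = 104 mm on the bar's top. Fingers more than 20 mm below the pad's top would meet the bar. This point: middle of the pad's top face, z = 126 mm
- loupe: black eye loupe, a flared tube 42 mm across and 35 mm high, standing on the bench under the arch of the blue ear defenders, between the cups (loose; leave alone); origin at the centre of its underside
- blower: dark blue rubber hand blower with an upright tan nozzle, 51 mm across, 116 mm high, standing between the work places (loose; leave alone); origin at the centre of its underside
- canister: blue canister with windows, 66 mm across, 58 mm high (loose; leave alone); origin at the centre of its underside
- hammer: small brass hammer with a wooden handle, 149 mm long, 38 mm over the head, 12 mm high, lying at the front of the bench (loose; leave alone); origin at the centre of its underside
- gauge: round metal dial gauge, 70 x 49 mm, 12 mm high, lying on the right (loose; leave alone); origin at the centre of its underside
- spool: thread spool with wooden ends, 28 mm across, 30 mm high, standing on the right (loose; leave alone); origin at the centre of its underside

How it is judged (in metres and radians):
On the way, in this order (a step that is already met when the one before it is completed fails the run):
1. the red ear defenders hang over the red half of the bar, let go (y of red_defenders in the frame of rail_stand between 0.015 and 0.068 m and x of red_defenders in the frame of rail_stand between -0.03 and 0.03 m and z of red_defenders in the frame of rail_stand between 0.036 and 0.056 m and angle between red_defenders's own z axis and vertical below 0.25 rad and angle between the x axis of red_defenders and the y axis of rail_stand, either way round below 0.3 rad and contact force between red_defenders and rail_stand above 0.3 N and contact force between the fingers and red_defenders below 0.1 N and linear speed of red_defenders below 0.05 m/s), for 0.2 s.
2. the blue ear defenders hang over the blue half of the bar, let go (y of blue_defenders in the frame of rail_stand between -0.068 and -0.015 m and x of blue_defenders in the frame of rail_stand between -0.03 and 0.03 m and z of blue_defenders in the frame of rail_stand between 0.036 and 0.056 m and angle between blue_defenders's own z axis and vertical below 0.25 rad and angle between the x axis of blue_defenders and the y axis of rail_stand, either way round below 0.3 rad and contact force between blue_defenders and rail_stand above 0.3 N and contact force between the fingers and blue_defenders below 0.1 N and linear speed of blue_defenders below 0.05 m/s), for 0.2 s.
At the end, for the whole second after the job is handed in: Each pair hangs astride the bar half of its colour: origin 15 to 68 mm from the middle along the bar, within 30 mm beside it, 36 to 56 mm above the bench, tilted under 0.25 rad, square within 0.3 rad, on the bar, at rest, let go, the pairs not touching (all of step 1 and all of step 2 and contact force between red_defenders and blue_defenders below 0.1 N).
It fails at once if the loupe, blower, canister, hammer, gauge or spool is moved more than 25 mm or tipped over (distance of any of loupe, blower, canister, hammer, gauge, spool from where it was at the start of the episode above 0.025 m or angle between any of loupe, blower, canister, hammer, gauge, spool's own z axis and vertical above 0.5 rad).
It fails at once if the red ear defenders are dropped or pressed on the stand (over 40 N) (contact force between red_defenders and rail_stand above 40 N).
It fails at once if the blue ear defenders are dropped or pressed on the stand (over 40 N) (contact force between blue_defenders and rail_stand above 40 N).
It also fails if it takes over 59 s, if anything falls off the work surface, if the arm or the gripper's body presses on something with over 40 N, if the wrist force passes 120 N, or if a joint passes its speed limit or range.

ROBOT

A 6-joint arm with a two-finger parallel gripper is mounted at the origin on a cart in front of the work surface, level with it; the furniture and walls round the work are solid. World frame = base frame: x ahead of the robot, y to its left, z up, the work surface at z = 0. Lengths are in m, angles in degrees, forces in N, time in s.
With the tool pointing down it reaches from about 0.3 to 0.75 m from the base axis. Payload 8.5 kg.
Tool frame: the origin (TCP) lies at the very end of the fingers, on their centre line; the grasp point (between the pads) lies 19 mm behind it (env.tcp_to_grasp is the distance from the TCP to the grasp point, in m); z points along the fingers, y is the line along which they close (so a half turn about z gives the same grasp; the last joint's range is limited). The gripper opens to 85 mm and grips with 20 to 120 N. Pads are 22 mm wide; open, the fingers measure 114 mm over their backs; the gripper's body (76 mm by 85 mm) begins 54 mm behind the grasp point. The pads swing forward as they close: fully open they stand 13 mm farther back than shut.
Start: joints at [56.706, 21.807, 74.336, -0, 83.858, -12.336], TCP at [0.197, 0.514, 0.201] pointing down, gripper open.
Joint ranges: [-178.18, 178.18], [-50.72, 133.34], [12.68, 142.11], [-81.47, 261.47], [9.98, 163.14], [-165.26, 165.26]. Speed limits (degrees/s): [136.94, 136.94, 180, 180, 180, 180].

INTERFACE

Orientations are given as a 3x3 rotation matrix whose columns are the frame's x, y, z axes.
In Python, from rig import status, get_image, env gives the robot as it stands.
- The arm moves only by the shell command python3 -m handwheel 'ROWS' [FORCE]. ROWS is text: rows parted by semicolons, each of 7 numbers parted by spaces: the shift along the world's x, y, z in cm, then the turn, a rotation vector about the world's x, y, z in degrees, then the opening, from 0 (shut) to 1 (fully open). In form: dx dy dz wx wy wz gripper; .... A call has 1 to 8 rows; each row is the pose to reach, as a shift and turn from the pose commanded when the call began; what a row does not reach only later rows make up. A row lasts 1/12 s, in which the tool goes at most 41.7 mm and 7.16 degrees, less where a joint would pass 70% of its speed; a pose out of reach is approached as far as the arm can. A call with a gripper value outside its range is refused whole. The fingers move at their own pace and stop on an object; FORCE is the grip in N (left out, the last holds). Time passes only in rows, so rows that repeat a pose let the fingers close. It gives the time, the measured TCP pose, the force, the opening and the grip force at its end, in the units of the state.
- status.observe(): the state, without advancing time (a new reading comes with each control period).
- get_image(name): name is "scene" or "top" or "wrist"; returns a dict with "color" (480x640x3 uint8, red, green, blue), "vertical_fov" (degrees; the focal length in pixels is half the picture's height over the tangent of half this angle, whatever the lens; pixels are square), "cx", "cy" (the principal point, pixels), "k1" (the pictures are not rectified: a ray, as slopes to the right and down, at radius r is drawn at 1 + k1 r^2 times it, then the intrinsics apply), "xyz" and "orientation" of the camera in the world. Camera axes: x right, y down, z forward; pixel columns grow to the right and rows downward; lengths in m; the calibration is good to about 2 mm. A picture is of the moment at which its call begins. There is no depth.
- env.close_job(): hands the job in; it is judged then, once.
The state is a dict: "time_s": time; "q": joint angles; "qvel": joint speeds; "joint_efforts": joint torques, N m; "position": TCP position; "tool_rot": TCP orientation; "ft_force": force on the tool from outside, world axes, zero at the start; "wrist_torque": the same for the moment, N m; "grip_width": finger opening in m; "gripper_force": force on a finger pad.
Only numpy, scipy, OpenCV 4.12 (cv2) and the standard library are available. Lean on these libraries where they do the work, as an engineer would, in place of code of your own. Each camera call takes 0.05 s, during which the arm holds its last target. There are 200 camera calls.

## Working session

There is one attempt and no reset: what is moved stays moved. The work goes in short steps, Python scripts to look and compute and a shell command to move; the robot and the scene stay as the last step left them, time stands still between calls to the robot, and variables do not carry over. Pictures are saved under pics/ and viewed, at most 10 in all, crops included, and the job is handed in when it is done.

```bash
mkdir -p pics; cat > h.py <<'E'
import numpy as np, cv2
from rig import status, get_image, env
def K(im):
    f=240/np.tan(np.radians(im["vertical_fov"])/2)
    return np.array([[f,0,im["cx"]],[0,f,im["cy"]],[0,0,1]])
def snap(n,fn):
    im=get_image(n); cv2.imwrite("pics/"+fn,im["color"][...,::-1]); 
    c={k:v for k,v in im.items() if k!="color"}; np.save("pics/"+fn+".npy",c,allow_pickle=True); return im
def load(fn): return np.load("pics/"+fn+".npy",allow_pickle=True).item()
def px2w(im,uv,z):
    k=K(im); d=(np.array(uv,float)-k[:2,2])/k[0,0]
    r=np.linalg.norm(d); s=r
    for _ in range(30): s=r/(1+im["k1"]*s*s)
    d=d*(s/r if r>0 else 1)
    v=np.array(im["orientation"])@np.array([d[0],d[1],1]); o=np.array(im["xyz"])
    return o+v*(z-o[2])/v[2]
E
python3 - <<'E'
from h import *
for n in("top","scene"):
    im=snap(n,n+"0.png"); print(n,im["xyz"],im["orientation"],im["k1"],im["vertical_fov"])
print(status.observe())
E
```

```text
top [ 0.32635827 -0.06784529  1.50619921] [[-2.22098962e-02 -9.90171887e-01  1.38080975e-01]
 [-9.99753310e-01  2.19697134e-02 -3.26348135e-03]
 [ 1.97808033e-04 -1.38119393e-01 -9.90415566e-01]] 0.006271675969535468 46.920294457424184
scene [ 0.03203908 -0.73828007  0.49718558] [[ 0.80318344 -0.25317264  0.53925872]
 [-0.5956412  -0.32549826  0.73434491]
 [-0.01038826 -0.91101838 -0.41223487]] -0.10816311772321079 57.19692828031393
{'time_s': 0.1, 'q': array([ 5.67046238e+01,  2.18388051e+01,  7.43775584e+01,  1.76217863e-04,
        8.38576269e+01, -1.23342792e+01]), 'qvel': array([ 0.07159565, -0.03941897, -0.18132515,  0.02611713, -0.06623745,
        0.0272037 ]), 'joint_efforts': array([ 3.53468917e-03, -4.49224985e+01, -2.31656080e+01, -1.84282635e-04,
        3.66510285e-03,  4.24734901e-05]), 'position': array([0.19658252, 0.51336542, 0.20087463]), 'tool_rot': array([[-9.33823320e-01,  3.57733840e-01, -7.11464376e-04],
       [ 3.57734439e-01,  9.33822740e-01, -1.07772106e-03],
       [ 2.78844321e-04, -1.26091637e-03, -9.99999166e-01]]), 'ft_force': array([ 0.37011865, -0.07765149,  0.16224613]), 'wrist_torque': array([ 0.00650311,  0.0159384 , -0.0028577 ]), 'gripper_force': 0.0, 'grip_width': 0.0853390789961462}
```

View pics/top0.png

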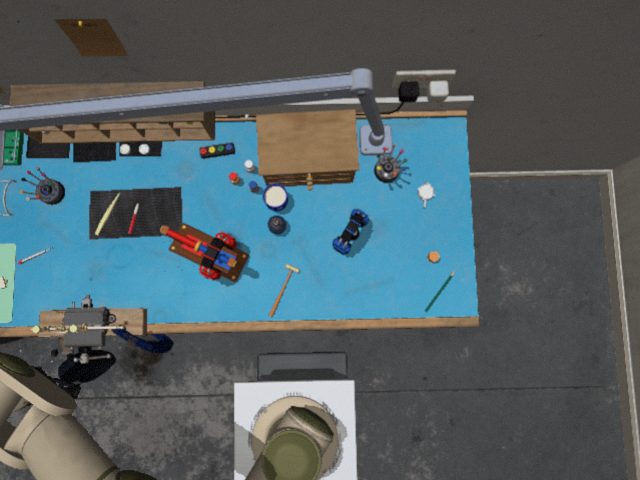

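View pics/scene0.png

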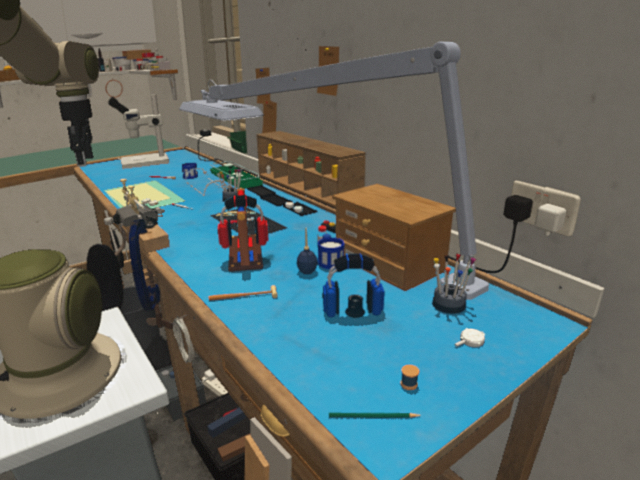

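The top view shows the stand at about (207,252), with its red end at upper left. The red pair is over the blue half at about (220,255), and the blue pair is at about (351,232). I'll zoom in.

```bash
python3 - <<'E'
import cv2
a=cv2.imread("pics/top0.png")
c=cv2.resize(a[195:295,150:270],None,fx=4.8,fy=4.8,interpolation=cv2.INTER_CUBIC)
d=cv2.resize(a[195:270,315:385],None,fx=4.8*100/75*0.6,fy=4.8*100/75*.6,interpolation=cv2.INTER_CUBIC)
import numpy as np
o=np.zeros((480,800,3),np.uint8);o[:,:576]=c;o[:d.shape[0],576:576+d.shape[1]]=d[:,:224];print(d.shape)
cv2.imwrite("pics/crop.png",o)
E
```

```text
(288, 269, 3)
```

View pics/crop.png

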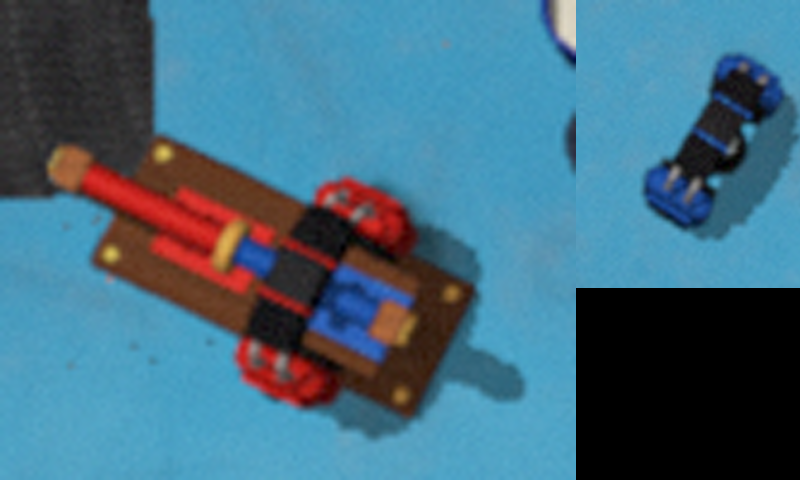

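```bash
python3 - <<'E'
from h import *
im=load("top0.png")
c=lambda u,v:(u/4.8+149.6,v/4.8+194.6)
b=lambda u,v:((u-576)/3.84+314.6,v/3.84+194.6)
P={}
for n,p,z in[("redpost",c(68,168),.15),("bluepost",c(392,322),.15),("collar",c(231,246),.165),("rcrown",c(299,278),.172),("rl1",c(308,247),.172),("rl2",c(285,311),.172),("bcrown",b(716,125),.126),("blueA",b(746,85),.064),("blueB",b(680,195),.064),("base1",c(163,153),.012),("base2",c(111,254),.012),("base3",c(452,293),.012),("base4",c(401,395),.012),
("blower",(277,226),.1)]:
    P[n]=px2w(im,p,z);print(n,P[n].round(4))
r=P["redpost"]-P["bluepost"];print(np.linalg.norm(r),np.degrees(np.arctan2(r[1],r[0])),(P["redpost"]+P["bluepost"])/2,sum(P[f"base{i}"] for i in(1,2,3,4))/4)
r=P["base1"]+P["base2"]-P["base3"]-P["base4"];print(np.degrees(np.arctan2(r[1],r[0])))
r=P["blueA"]-P["blueB"];print(np.degrees(np.arctan2(r[1],r[0])))
E
```

```text
redpost [0.5402 0.307  0.15  ]
bluepost [0.4567 0.1398 0.15  ]
collar [0.4958 0.2194 0.165 ]
rcrown [0.4779 0.1834 0.172 ]
rl1 [0.4936 0.1789 0.172 ]
rl2 [0.4613 0.1904 0.172 ]
bcrown [ 0.5398 -0.159   0.126 ]
blueA [ 0.5768 -0.1846  0.064 ]
blueB [ 0.5014 -0.137   0.064 ]
base1 [0.5694 0.2912 0.012 ]
base2 [0.5121 0.32   0.012 ]
base3 [0.4856 0.127  0.012 ]
base4 [0.4286 0.1559 0.012 ]
blower [0.551  0.0298 0.1   ]
0.18685639303841584 63.444960576642785 [0.49842152 0.2234089  0.15      ] [0.49892993 0.22355317 0.012     ]
62.9931756501046
-32.311160775076075
```

```bash
python3 -m handwheel '4 -5 5 0 0 -5.8 1; 7 -8 5 0 0 -5.8 1; 10 -11.5 5 0 0 -5.8 1; 13 -15 5 0 0 -5.8 1; 16 -18.5 5 0 0 -5.8 1; 19 -22 5 0 0 -5.8 1; 22 -25.5 5 0 0 -5.8 1; 25 -29.3 5 0 0 -5.8 1'
python3 -m handwheel '3.1 -3.7 0 0 0 0 0.55; 3.1 -3.7 0 0 0 0 0.55; 3.1 -3.7 0 0 0 0 0.55; 3.1 -3.7 0 0 0 0 0.55; 3.1 -3.7 0 0 0 0 0.55; 3.1 -3.7 0 0 0 0 0.55'
python3 - <<'E'
from h import *
im=snap("wrist","w1.png");s=status.observe();print(s["position"],s["tool_rot"].round(3),s["grip_width"],im["xyz"])
E
```

```text
time_s: 0.77
position: [0.4072, 0.2676, 0.251]
tool_rot: [[-0.893, 0.45, -0.0], [0.45, 0.893, -0.0], [0.0, -0.0, -1.0]]
ft_force: [0.3, 0.5, 0.3]
grip_width: 0.0857
gripper_force: 0.0
time_s: 1.27
position: [0.4365, 0.2335, 0.2512]
tool_rot: [[-0.894, 0.448, -0.0], [0.448, 0.894, 0.0], [0.0, 0.0, -1.0]]
ft_force: [-0.4, 0.2, -0.1]
grip_width: 0.0469
gripper_force: 0.0
[0.43654329 0.23347869 0.25124461] [[-0.894  0.448  0.   ]
 [ 0.448  0.894  0.   ]
 [ 0.     0.    -1.   ]] 0.0471231070428294 [0.37652591 0.26426829 0.42184914]
```

View pics/w1.png

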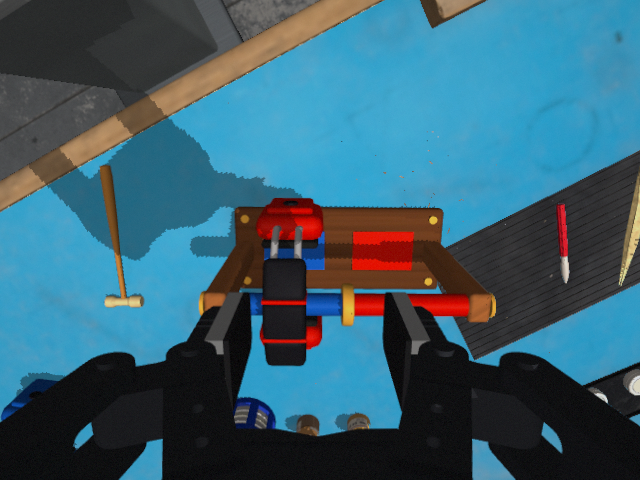

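The wrist view shows the red pad's flat middle between the lines at about (284,301) and (284,335). The collar is at (348,305), and the bar is level in the image, so the tool is square to it.

```bash
python3 - <<'E'
from h import *
im=load("w1.png")
for n,p,z in[("crown",(284.5,318),.172),("collar",(348,305),.152),("bl",(240,304),.15),("rd",(440,305),.15)]: print(n,px2w(im,p,z).round(4))
for u in(264,306): print(px2w(im,(u,318),.172).round(4))
E
```

```text
crown [0.4756 0.1914 0.172 ]
collar [0.4944 0.2286 0.152 ]
bl [0.4615 0.1627 0.15  ]
rd [0.5237 0.2846 0.15  ]
[0.4698 0.1798 0.172 ]
[0.4817 0.2036 0.172 ]
```

```bash
python3 -m handwheel '2 -2.2 -1 0 0 0 0.55; 4 -4.5 -2 0 0 0 0.55; 4 -4.5 -2 0 0 0 0.55; 4 -4.5 -2 0 0 0 0.55; 4 -4.5 -2 0 0 0 0.55; 4 -4.5 -2 0 0 0 0.55; 4 -4.5 -2 0 0 0 0.55'
python3 - <<'E'
from h import *
im=snap("wrist","w2.png");s=status.observe();print(s["position"],s["qvel"].round(2),s["grip_width"],im["xyz"])
E
```

```text
time_s: 1.9
position: [0.4769, 0.1883, 0.2317]
tool_rot: [[-0.894, 0.449, 0.001], [0.449, 0.894, 0.0], [-0.001, 0.001, -1.0]]
ft_force: [-0.4, 0.2, 0.5]
grip_width: 0.0468
gripper_force: 0.0
[0.47696023 0.18818879 0.23159734] [-0.35  0.08  0.06  0.02  0.01 -0.13] 0.04690333409020499 [0.41679505 0.21906131 0.40224138]
```

View pics/w2.png

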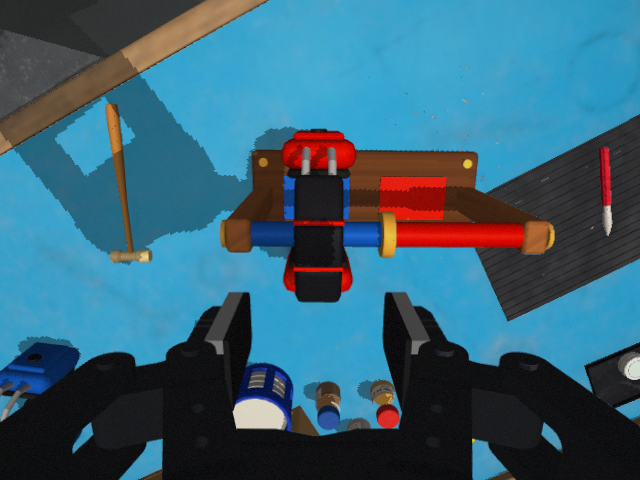

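The pad's lines are at rows 222 and 269, so the crown is at about (319,245), in line with the finger centre column (about 317). The collar is at (388,234).

```bash
python3 - <<'E'
from h import *
im=load("w2.png")
for n,p,z in[("crown",(319,245.5),.172),("collar",(388,234.5),.152),("bl",(265,234.5),.15),("rd",(500,235),.15),("rpost",(536,237),.15),("bpost",(237,236),.15)]: print(n,px2w(im,p,z).round(4))
a,b=[px2w(im,p,.172)for p in((319.5,222),(319.5,269))];print(np.linalg.norm(a-b))
E
```

```text
crown [0.478  0.1896 0.172 ]
collar [0.4957 0.2272 0.152 ]
bl [0.4629 0.1608 0.15  ]
rd [0.5274 0.2883 0.15  ]
rpost [0.5387 0.3078 0.15  ]
bpost [0.4561 0.1451 0.15  ]
0.02723224683839424
```

```bash
python3 -m handwheel '0.1 0.1 -2 0 0 0 0.46; 0.1 0.1 -4 0 0 0 0.46; 0.1 0.1 -5 0 0 0 0.46; 0.1 0.1 -6 0 0 0 0.46; 0.1 0.1 -7 0 0 0 0.46; 0.1 0.1 -7.4 0 0 0 0.46; 0.1 0.1 -7.4 0 0 0 0.46; 0.1 0.1 -7.4 0 0 0 0.46'
python3 -m handwheel '0 0 0 0 0 0 0.2; 0 0 0 0 0 0 0.2; 0 0 0 0 0 0 0.2; 0 0 0 0 0 0 0.2; 0 0 0 0 0 0 0.2; 0 0 0 0 0 0 0.2; 0 0 0 0 0 0 0.2; 0 0 0 0 0 0 0.2' 45
```

```text
time_s: 2.62
position: [0.4784, 0.1887, 0.1576]
tool_rot: [[-0.893, 0.45, 0.0], [0.45, 0.893, 0.0], [-0.0, 0.0, -1.0]]
ft_force: [-0.1, -0.4, 0.9]
grip_width: 0.0392
gripper_force: 0.0
time_s: 3.28
position: [0.4784, 0.1884, 0.1571]
tool_rot: [[-0.893, 0.45, -0.0], [0.45, 0.893, -0.0], [0.0, -0.0, -1.0]]
ft_force: [-0.2, 0.3, -0.0]
grip_width: 0.0167
gripper_force: 0.0
```

```bash
python3 - <<'E'
from h import *
im=snap("wrist","w3.png");im2=get_image("scene")["color"][170:290,180:320,::-1]
o=np.zeros((480,800,3),np.uint8);o[:360,:480]=cv2.resize(im["color"][...,::-1],(480,360));o[:274,480:]=cv2.resize(im2,(320,274),interpolation=cv2.INTER_CUBIC);cv2.imwrite("pics/c3.png",o)
E
```

```text
(no output)
```

View pics/c3.png

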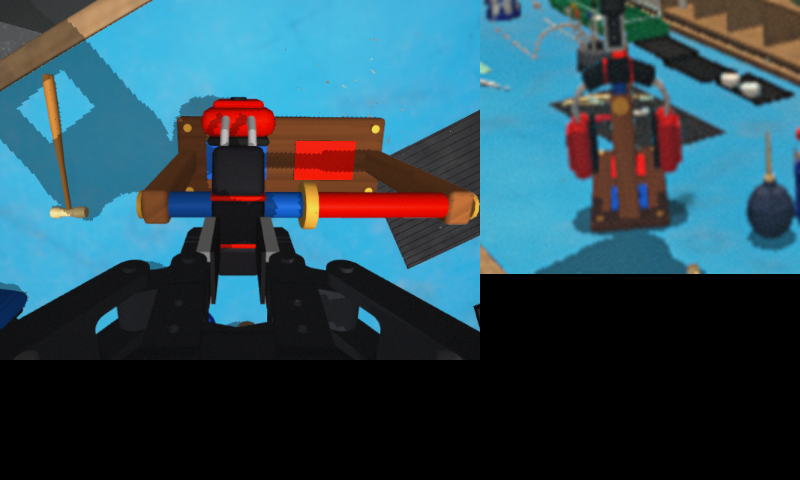

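```bash
python3 - <<'E'
from h import *
s=status.observe();print(s["time_s"],s["position"],s["grip_width"],s["gripper_force"],s["ft_force"])
im=load("w3.png");print(im["xyz"]);K(im)
a=cv2.imread("pics/w3.png");cv2.imwrite("pics/c4.png",cv2.resize(a[240:440,220:420],None,fx=3,fy=3,interpolation=cv2.INTER_CUBIC))
# project expected TCP and pad centre
R=np.array(im["orientation"]);
for n,p in(("tcp",s["position"]),("crown",[.4778,.1897,.172])):
    d=R.T@(np.array(p)-im["xyz"]);u=d[:2]/d[2];u=u*(1+im["k1"]*(u@u));print(n,K(im)[0,0]*u+K(im)[:2,2])
E
```

```text
3.3833 [0.47837813 0.18843267 0.15713724] 0.017050245096100283 0.0 [ 0.40661897 -0.20352884  0.0956151 ]
[0.41848772 0.21930302 0.32776524]
tcp [315.76561763 284.58689096]
crown [317.89014591 296.08143036]
```

View pics/c4.png

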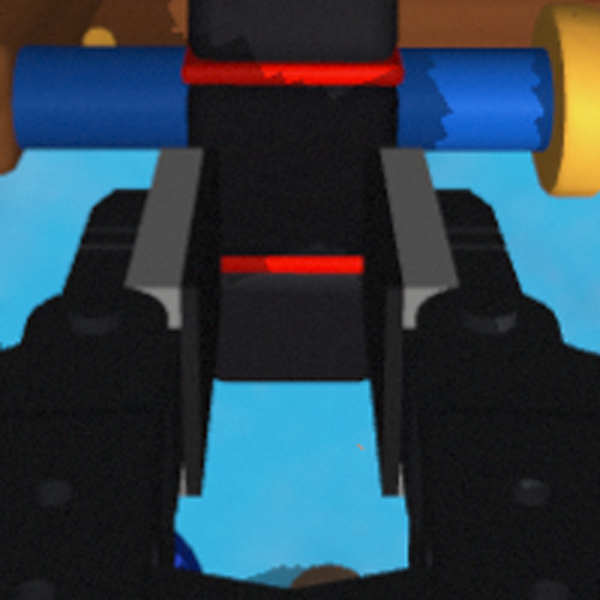

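```bash
python3 - <<'E'
from h import *
im=load("w3.png");print(K(im),im["vertical_fov"],np.array(im["orientation"]).round(2))
g=lambda i,a,b,z:np.linalg.norm(px2w(i,a,z)-px2w(i,b,z))*1e3
print("tips w3",g(im,(288.3,290),(346.7,290),.157),"pad w3",g(im,(283,275),(352.5,275),.172))
im=load("w2.png");print("tips w2",g(im,(250,293),(384,293),.2317),"pad w2",g(im,(295,245),(344,245),.172))
E
```

```text
[[431.93542797   0.         316.84291462]
 [  0.         431.93542797 238.29506443]
 [  0.           0.           1.        ]] 58.11648046103551 [[ 0.45  0.86  0.24]
 [ 0.89 -0.43 -0.12]
 [-0.    0.27 -0.96]]
tips w3 24.789050777265388 pad w3 26.639336002677943
tips w2 56.983587283284876 pad w2 27.22136928193241
```

```bash
python3 - <<'E'
from h import *
im=load("w3.png");R=np.array(im["orientation"]);s=status.observe();T=s["tool_rot"];p=s["position"]
def pr(P):
    d=R.T@(P-im["xyz"]);u=d[:2]/d[2];u=u*(1+im["k1"]*(u@u));return (K(im)[0,0]*u+K(im)[:2,2]).round(1)
for x in(-.011,0,.011):
  for b in(0,.01,.02,.03,.04): print(x,b,pr(p+T@np.array([x,.0085,-b])),pr(p+T@np.array([x,-.0085,-b])))
E
```

```text
-0.011 0 [335.6 308.5] [296.  308.5]
-0.011 0.01 [336.6 318.9] [294.9 318.9]
-0.011 0.02 [337.7 330.4] [293.6 330.4]
-0.011 0.03 [339.  343.4] [292.2 343.4]
-0.011 0.04 [340.4 358. ] [290.5 358. ]
0 0 [335.9 284.6] [295.6 284.6]
0 0.01 [336.9 293.8] [294.5 293.8]
0 0.02 [338.1 304.1] [293.1 304.1]
0 0.03 [339.4 315.7] [291.6 315.7]
0 0.04 [340.9 328.8] [289.9 328.8]
0.011 0 [336.2 259.8] [295.3 259.9]
0.011 0.01 [337.3 267.8] [294.  267.8]
0.011 0.02 [338.5 276.8] [292.7 276.8]
0.011 0.03 [339.8 286.8] [291.1 286.9]
0.011 0.04 [341.4 298.3] [289.3 298.3]
```

```bash
python3 - <<'E'
from h import *
im=snap("scene","s2.png");R=np.array(im["orientation"])
a=cv2.resize(im["color"][170:250,200:290,::-1],None,fx=7,fy=7,interpolation=cv2.INTER_CUBIC)
for n,p in(("tcp",status.observe()["position"]),("crown",[.4778,.1897,.172]),("bay",[.5163,.2661,.15]),("cup",[.4778,.1897,.046])):
    d=R.T@(np.array(p)-im["xyz"]);u=d[:2]/d[2];u=u*(1+im["k1"]*(u@u));u=K(im)[0,0]*u+K(im)[:2,2];print(n,u)
    q=((u-[200,170]+.5)*7).astype(int);cv2.drawMarker(a,tuple(map(int,q)),(0,255,255) if n=="tcp" else (0,255,0),0,14,1)
cv2.imwrite("pics/c5.png",a)
E
```

```text
tcp [239.77523106 201.70648608]
crown [238.82890318 195.76843125]
bay [239.30067258 193.88595603]
cup [242.937312   243.46297565]
```

View pics/c5.png

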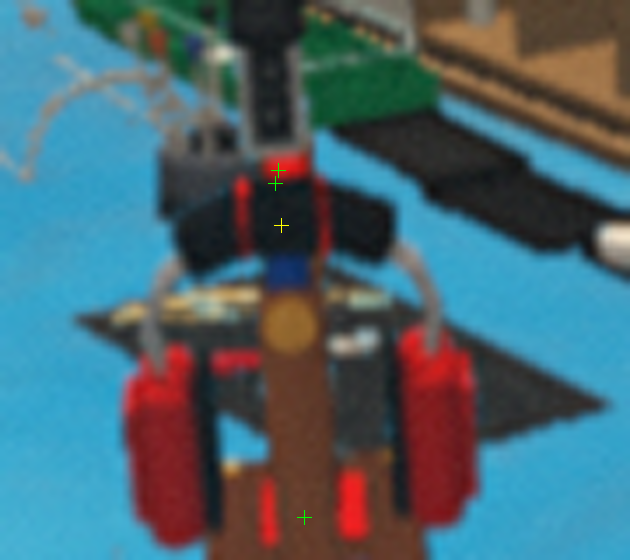

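The scene view shows the fingertip ending above the pad, at about row 150, while the reported TCP projects to row 225. The wrist view agrees: the real fingertips are roughly 25–30 mm short of the reported TCP. I'll reopen and go down in small steps, watching the force.

```bash
python3 -m handwheel '0 0 0 0 0 0 0.46; 0 0 0 0 0 0 0.46; 0 0 0 0 0 0 0.46; 0 0 0 0 0 0 0.46; 0 0 -0.3 0 0 0 0.46; 0 0 -0.6 0 0 0 0.46; 0 0 -0.6 0 0 0 0.46; 0 0 -0.6 0 0 0 0.46'
python3 -m handwheel '0 0 -0.2 0 0 0 0.46; 0 0 -0.4 0 0 0 0.46; 0 0 -0.5 0 0 0 0.46; 0 0 -0.5 0 0 0 0.46'
```

```text
time_s: 4.1
position: [0.4783, 0.1884, 0.1509]
tool_rot: [[-0.893, 0.45, -0.001], [0.45, 0.893, -0.0], [0.001, -0.0, -1.0]]
ft_force: [-0.3, 1.1, -0.2]
grip_width: 0.0393
gripper_force: 0.0
time_s: 4.43
position: [0.4782, 0.1884, 0.1458]
tool_rot: [[-0.893, 0.45, -0.001], [0.45, 0.893, -0.0], [0.0, -0.0, -1.0]]
ft_force: [-0.6, 0.2, 0.8]
grip_width: 0.0393
gripper_force: 0.0
```

```bash
python3 -m handwheel '0 0 -0.2 0 0 0 0.46; 0 0 -0.4 0 0 0 0.46; 0 0 -0.5 0 0 0 0.46; 0 0 -0.5 0 0 0 0.46'
python3 -m handwheel '0 0 -0.2 0 0 0 0.46; 0 0 -0.4 0 0 0 0.46; 0 0 -0.6 0 0 0 0.46; 0 0 -0.6 0 0 0 0.46'
python3 -m handwheel '0 0 0 0 0 0 0.2; 0 0 0 0 0 0 0.2; 0 0 0 0 0 0 0.2; 0 0 0 0 0 0 0.2; 0 0 0 0 0 0 0.2; 0 0 0 0 0 0 0.2' 30
```

```text
time_s: 4.77
position: [0.4783, 0.1884, 0.1409]
tool_rot: [[-0.893, 0.45, -0.0], [0.45, 0.893, -0.0], [0.0, -0.0, -1.0]]
ft_force: [0.1, -0.8, -0.4]
grip_width: 0.0395
gripper_force: 0.0
time_s: 5.1
position: [0.4782, 0.1884, 0.1347]
tool_rot: [[-0.893, 0.45, -0.001], [0.45, 0.893, -0.0], [0.001, -0.0, -1.0]]
ft_force: [0.4, 0.6, 0.9]
grip_width: 0.039
gripper_force: 0.0
time_s: 5.6
position: [0.4784, 0.1884, 0.1352]
tool_rot: [[-0.893, 0.45, 0.0], [0.45, 0.893, -0.0], [-0.0, -0.0, -1.0]]
ft_force: [-0.6, -0.2, 1.2]
grip_width: 0.0267
gripper_force: 32.0
```

```bash
python3 -m handwheel '0 0 0 0 0 0 0.46; 0 0 0 0 0 0 0.46; 0 0 0 0 0 0 0.46; 0 0 -0.2 0 0 0 0.46; 0 0 -0.4 0 0 0 0.46; 0 0 -0.4 0 0 0 0.46'
python3 -m handwheel '0 0 0 0 0 0 0.2; 0 0 0 0 0 0 0.2; 0 0 0 0 0 0 0.2; 0 0 0 0 0 0 0.2; 0 0 0 0 0 0 0.2; 0 0 0 0 0 0 0.2' 60
python3 -m handwheel '0 0 0.3 0 0 0 0.2; 0 0 0.8 0 0 0 0.2; 0 0 1.5 0 0 0 0.2; 0 0 2 0 0 0 0.2; 0 0 2 0 0 0 0.2; 0 0 2 0 0 0 0.2'
```

```text
time_s: 6.1
position: [0.4782, 0.1884, 0.1306]
tool_rot: [[-0.893, 0.45, -0.001], [0.45, 0.893, -0.0], [0.001, -0.0, -1.0]]
ft_force: [0.6, -0.7, 0.1]
grip_width: 0.0392
gripper_force: 0.0
time_s: 6.6
position: [0.4784, 0.1884, 0.1313]
tool_rot: [[-0.893, 0.45, 0.0], [0.45, 0.893, 0.0], [-0.0, 0.0, -1.0]]
ft_force: [0.2, -0.3, 2.6]
grip_width: 0.0264
gripper_force: 59.5
time_s: 7.1
position: [0.4785, 0.1884, 0.1515]
tool_rot: [[-0.893, 0.45, 0.001], [0.45, 0.893, 0.0], [-0.001, 0.0, -1.0]]
ft_force: [-0.3, 0.2, -1.5]
grip_width: 0.0263
gripper_force: 59.2
```

```bash
python3 -m handwheel '0 0 0.7 0 0 0 0.2; 0 0 1.5 0 0 0 0.2; 0.5 1 1.5 0 0 0 0.2; 1 2 1.5 0 0 0 0.2; 1.5 3 1.5 0 0 0 0.2; 2 4 1.5 0 0 0 0.2; 2.5 5 1.5 0 0 0 0.2; 3 6 1.5 0 0 0 0.2'
python3 -m handwheel '0.4 0.9 0 0 0 0 0.2; 0.8 1.7 0 0 0 0 0.2; 0.8 1.7 0 0 0 0 0.2; 0.8 1.7 0 0 0 0 0.2; 0.8 1.7 0 0 0 0 0.2'
python3 - <<'E'
from h import *
im=snap("wrist","w6.png");s=status.observe();print(s["position"],s["gripper_force"])
E
```

```text
time_s: 7.77
position: [0.5088, 0.2498, 0.1657]
tool_rot: [[-0.893, 0.45, -0.001], [0.45, 0.893, -0.0], [0.001, -0.0, -1.0]]
ft_force: [-0.0, 0.1, -1.3]
grip_width: 0.0262
gripper_force: 59.3
time_s: 8.18
position: [0.5162, 0.2652, 0.166]
tool_rot: [[-0.893, 0.45, -0.0], [0.45, 0.893, -0.0], [0.0, -0.0, -1.0]]
ft_force: [0.5, 0.1, -2.2]
grip_width: 0.0262
gripper_force: 59.4
[0.5162265  0.26507054 0.16614743] 59.37478941992179
```

View pics/w6.png

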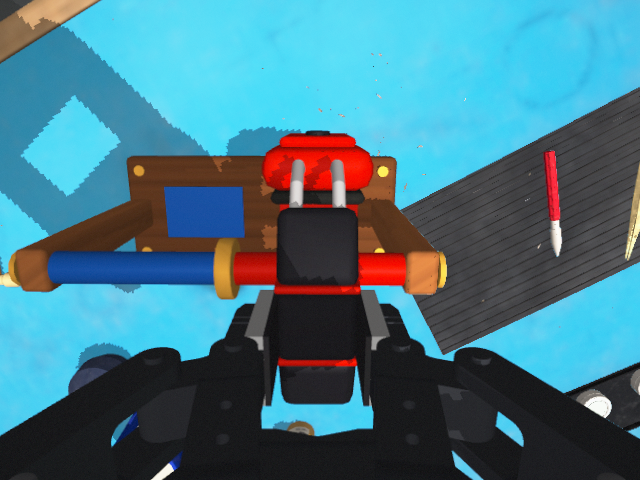

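The pad is gripped and square to the bar, at column 317 between the collar (228) and the post (425), which puts it mid-bay. I'll lower it gently.

```bash
python3 -m handwheel '0 0 -0.6 0 0 0 0.2; 0 0 -1.2 0 0 0 0.2; 0 0 -1.8 0 0 0 0.2; 0 0 -2.4 0 0 0 0.2; 0 0 -2.8 0 0 0 0.2; 0 0 -3 0 0 0 0.2; 0 0 -3.1 0 0 0 0.2; 0 0 -3.1 0 0 0 0.2'
python3 -m handwheel '0 0 -0.1 0 0 0 0.2; 0 0 -0.1 0 0 0 0.2; 0 0 -0.2 0 0 0 0.2; 0 0 -0.2 0 0 0 0.2; 0 0 -0.3 0 0 0 0.2; 0 0 -0.3 0 0 0 0.2'
```

```text
time_s: 8.9
position: [0.5164, 0.2654, 0.135]
tool_rot: [[-0.893, 0.45, -0.0], [0.45, 0.893, -0.0], [0.0, -0.0, -1.0]]
ft_force: [0.5, -0.0, -1.0]
grip_width: 0.0263
gripper_force: 59.4
time_s: 9.4
position: [0.5163, 0.2654, 0.132]
tool_rot: [[-0.893, 0.45, -0.0], [0.45, 0.893, -0.0], [0.0, -0.0, -1.0]]
ft_force: [-0.2, 0.3, -1.5]
grip_width: 0.0261
gripper_force: 59.4
```

Not touching yet, so I'll take 0.5 mm steps.

```bash
python3 -m handwheel '0 0 -0.05 0 0 0 0.2; 0 0 -0.05 0 0 0 0.2; 0 0 -0.1 0 0 0 0.2; 0 0 -0.1 0 0 0 0.2; 0 0 -0.1 0 0 0 0.2'
python3 -m handwheel '0 0 -0.05 0 0 0 0.2; 0 0 -0.05 0 0 0 0.2; 0 0 -0.1 0 0 0 0.2; 0 0 -0.1 0 0 0 0.2; 0 0 -0.1 0 0 0 0.2'
```

```text
time_s: 9.82
position: [0.5164, 0.2655, 0.1313]
tool_rot: [[-0.893, 0.45, 0.0], [0.45, 0.893, 0.0], [-0.0, 0.0, -1.0]]
ft_force: [-0.5, 0.3, -0.4]
grip_width: 0.0263
gripper_force: 59.6
time_s: 10.23
position: [0.5165, 0.2655, 0.1312]
tool_rot: [[-0.893, 0.45, 0.001], [0.45, 0.893, 0.0], [-0.001, 0.001, -1.0]]
ft_force: [-2.2, -2.5, 7.6]
grip_width: 0.0261
gripper_force: 60.6
```

Contact. Now I'll release and go straight up.

```bash
python3 -m handwheel '0 0 0.05 0 0 0 0.46; 0 0 0.05 0 0 0 0.46; 0 0 0.05 0 0 0 0.46; 0 0 0.05 0 0 0 0.46; 0 0 0.05 0 0 0 0.46; 0 0 0.05 0 0 0 0.46'
python3 -m handwheel '0 0 0.5 0 0 0 0.46; 0 0 1.5 0 0 0 0.46; 0 0 3 0 0 0 0.46; 0 0 6 0 0 0 0.46; 0 0 9 0 0 0 0.46; 0 0 12 0 0 0 0.46; 0 0 12 0 0 0 0.46; 0 0 12 0 0 0 0.46'
```

```text
time_s: 10.73
position: [0.5164, 0.2654, 0.1305]
tool_rot: [[-0.893, 0.45, -0.0], [0.45, 0.893, -0.0], [0.0, -0.0, -1.0]]
ft_force: [0.4, -0.0, -0.6]
grip_width: 0.0393
gripper_force: 0.0
time_s: 11.4
position: [0.5169, 0.2656, 0.253]
tool_rot: [[-0.893, 0.45, 0.004], [0.45, 0.893, 0.001], [-0.003, 0.003, -1.0]]
ft_force: [-0.9, 0.0, -0.4]
grip_width: 0.0392
gripper_force: 0.0
```

```bash
python3 -m handwheel '0 -3 0 0 0 0 0.6; 0 -6 0 0 0 0 0.6; 0.5 -9 0 0 0 0 0.6; 1 -12 0 0 0 0 0.6; 1 -15 0 0 0 0 0.6; 1 -18 0 0 0 0 0.6; 1.5 -21 0 0 0 0 0.6; 2 -24 0 0 0 0 0.6'
python3 -m handwheel '0.2 -3 0 0 0 -2 0.6; 0.2 -6 0 0 0 -4 0.6; 0.2 -9 0 0 0 -5.6 0.6; 0.2 -12 0 0 0 -5.6 0.6; 0.2 -15 -1 0 0 -5.6 0.6; 0.2 -18 -3 0 0 -5.6 0.6; 0.2 -18 -5 0 0 -5.6 0.6; 0.2 -18 -5 0 0 -5.6 0.6'
python3 -m handwheel '0 0 0 0 0 0 0.6; 0 0 0 0 0 0 0.6; 0 0 0 0 0 0 0.6; 0 0 0 0 0 0 0.6'
python3 - <<'E'
from h import *
im=snap("wrist","w7.png");t=snap("top","top7.png");s=status.observe();print(s["position"])
o=np.zeros((480,800,3),np.uint8);o[:,:640]=im["color"][...,::-1]
o[:133,640:]=cv2.resize(t["color"][195:295,150:270,::-1],(160,133),interpolation=cv2.INTER_CUBIC)
cv2.imwrite("pics/c7.png",o)
E
```

```text
time_s: 12.07
position: [0.5357, 0.0241, 0.2499]
tool_rot: [[-0.893, 0.45, -0.002], [0.45, 0.893, 0.0], [0.002, -0.001, -1.0]]
ft_force: [0.0, -0.3, -0.3]
grip_width: 0.0509
gripper_force: 0.0
time_s: 12.73
position: [0.5363, -0.155, 0.196]
tool_rot: [[-0.843, 0.537, -0.008], [0.537, 0.843, 0.004], [0.009, -0.001, -1.0]]
ft_force: [-0.2, 0.4, -0.4]
grip_width: 0.0513
gripper_force: 0.0
time_s: 13.07
position: [0.5388, -0.154, 0.2018]
tool_rot: [[-0.845, 0.534, 0.002], [0.534, 0.845, -0.001], [-0.002, 0.0, -1.0]]
ft_force: [0.2, -0.4, -0.6]
grip_width: 0.0514
gripper_force: 0.0
[ 0.53861625 -0.15413447  0.20139821]
```

View pics/c7.png

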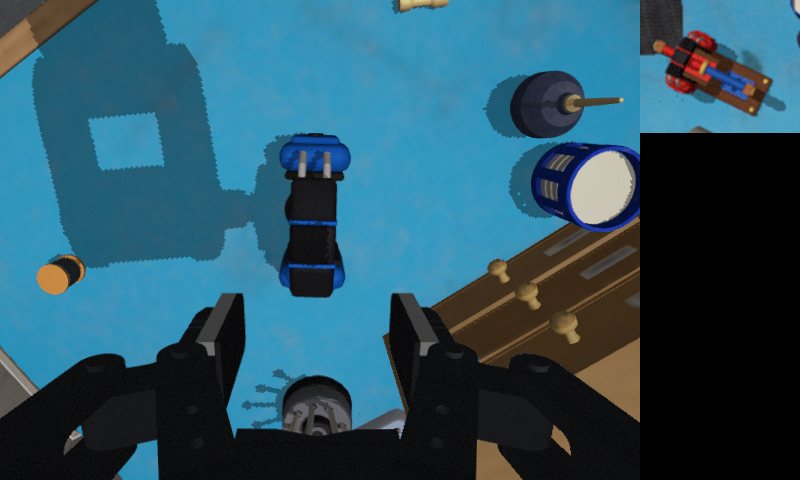

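The inset shows red hanging on the red half. The blue pad's lines are at about (312,222) and (312,267), so its crown is at about (312,245), square to the tool within about 1–2°.

```bash
python3 - <<'E'
from h import *
im=load("w7.png")
c=px2w(im,(312.3,244.5),.126);a=px2w(im,(312,222),.126);b=px2w(im,(312,267),.126);print(c.round(4),np.linalg.norm(a-b))
u=px2w(im,(314.5,185),.122);v=px2w(im,(312,290),.122);r=u-v;print(np.degrees(np.arctan2(r[1],r[0])))
print((c-status.observe()["position"])*100)
E
```

```text
[ 0.5414 -0.1583  0.126 ] 0.02787516246495816
146.22609181730868
[ 0.27987198 -0.41935875 -7.53982118]
```

```bash
python3 -m handwheel '0.25 -0.4 -2 0 0 -1 0.55; 0.25 -0.4 -4 0 0 -1 0.55; 0.25 -0.4 -6 0 0 -1 0.55; 0.25 -0.4 -7.5 0 0 -1 0.55; 0.25 -0.4 -8.5 0 0 -1 0.55; 0.25 -0.4 -9 0 0 -1 0.55; 0.25 -0.4 -9 0 0 -1 0.55; 0.25 -0.4 -9 0 0 -1 0.55'
python3 -m handwheel '0 0 -0.6 0 0 0 0.55; 0 0 -1.2 0 0 0 0.55; 0 0 -1.8 0 0 0 0.55; 0 0 -2.4 0 0 0 0.55; 0 0 -2.4 0 0 0 0.55; 0 0 -2.4 0 0 0 0.55'
```

```text
time_s: 13.83
position: [0.5413, -0.1587, 0.1114]
tool_rot: [[-0.835, 0.55, 0.001], [0.55, 0.835, -0.001], [-0.001, 0.0, -1.0]]
ft_force: [0.7, 0.8, 0.2]
grip_width: 0.0471
gripper_force: 0.0
time_s: 14.33
position: [0.5407, -0.1585, 0.0862]
tool_rot: [[-0.835, 0.55, -0.001], [0.55, 0.835, 0.0], [0.001, -0.0, -1.0]]
ft_force: [0.0, 0.4, -0.1]
grip_width: 0.0471
gripper_force: 0.0
```

```bash
python3 -m handwheel '0 0 -0.1 0 0 0 0.2; 0 0 -0.1 0 0 0 0.2; 0 0 -0.1 0 0 0 0.2; 0 0 -0.1 0 0 0 0.2; 0 0 -0.1 0 0 0 0.2; 0 0 -0.1 0 0 0 0.2; 0 0 -0.1 0 0 0 0.2' 60
python3 -m handwheel '0 0 1 0 0 0 0.2; 0 0 3 0 0 0 0.2; 0 0 6 0 0 0 0.2; 0 0 9 0 0 0 0.2; 0 0 12 0 0 0 0.2; 0 0 15 0 0 0 0.2; 0 0 17 0 0 0 0.2; 0 0 17 0 0 0 0.2'
```

```text
time_s: 14.92
position: [0.5411, -0.1588, 0.086]
tool_rot: [[-0.835, 0.55, 0.001], [0.55, 0.835, -0.001], [-0.001, -0.0, -1.0]]
ft_force: [-1.1, -1.0, 4.3]
grip_width: 0.0262
gripper_force: 60.5
time_s: 15.58
position: [0.5418, -0.1589, 0.2604]
tool_rot: [[-0.835, 0.55, 0.007], [0.55, 0.835, -0.003], [-0.007, 0.001, -1.0]]
ft_force: [0.6, -0.2, -1.3]
grip_width: 0.0264
gripper_force: 59.9
```

```bash
python3 -m handwheel '0 0 1.5 0 0 0 0.2; -0.5 3 1.5 0 0 2 0.2; -1 6 1.5 0 0 4 0.2; -1.6 9 1.5 0 0 6.6 0.2; -2.2 12 1.5 0 0 6.6 0.2; -2.8 15 1.5 0 0 6.6 0.2; -3.4 18 1.5 0 0 6.6 0.2; -4 21 1.5 0 0 6.6 0.2'
python3 -m handwheel '-0.6 3 0 0 0 0 0.2; -1.2 6 0 0 0 0 0.2; -1.7 9 0 0 0 0 0.2; -2.2 11.5 0 0 0 0 0.2; -2.5 13.7 0 0 0 0 0.2; -2.5 13.7 0 0 0 0 0.2; -2.5 13.7 0 0 0 0 0.2; -2.5 13.7 0 0 0 0 0.2'
```

```text
time_s: 16.25
position: [0.4997, 0.053, 0.2696]
tool_rot: [[-0.893, 0.45, -0.002], [0.45, 0.893, 0.0], [0.002, -0.001, -1.0]]
ft_force: [1.0, 0.3, -1.8]
grip_width: 0.026
gripper_force: 59.8
time_s: 16.92
position: [0.4756, 0.188, 0.2699]
tool_rot: [[-0.893, 0.45, -0.002], [0.45, 0.893, -0.0], [0.001, -0.001, -1.0]]
ft_force: [-1.0, -0.5, -1.9]
grip_width: 0.0257
gripper_force: 59.9
```

```bash
python3 -m handwheel '0.15 0 0 0 0 0 0.2; 0.15 0 -1 0 0 0 0.2; 0.15 0 -2 0 0 0 0.2; 0.15 0 -3 0 0 0 0.2; 0.15 0 -4 0 0 0 0.2; 0.15 0 -5 0 0 0 0.2; 0.15 0 -6 0 0 0 0.2; 0.15 0 -6 0 0 0 0.2'
python3 -m handwheel '0 0 -1 0 0 0 0.2; 0 0 -2 0 0 0 0.2; 0 0 -3 0 0 0 0.2; 0 0 -4 0 0 0 0.2; 0 0 -5 0 0 0 0.2; 0 0 -6 0 0 0 0.2; 0 0 -6.5 0 0 0 0.2; 0 0 -6.5 0 0 0 0.2'
python3 -m handwheel '0 0 -0.1 0 0 0 0.2; 0 0 -0.2 0 0 0 0.2; 0 0 -0.3 0 0 0 0.2; 0 0 -0.4 0 0 0 0.2; 0 0 -0.5 0 0 0 0.2; 0 0 -0.5 0 0 0 0.2; 0 0 -0.5 0 0 0 0.2'
```

```text
time_s: 17.58
position: [0.4768, 0.1873, 0.2088]
tool_rot: [[-0.892, 0.452, -0.004], [0.452, 0.892, -0.001], [0.003, -0.002, -1.0]]
ft_force: [-0.4, 0.0, -0.9]
grip_width: 0.0261
gripper_force: 59.8
time_s: 18.25
position: [0.4773, 0.1879, 0.1451]
tool_rot: [[-0.893, 0.451, -0.002], [0.451, 0.893, -0.0], [0.001, -0.001, -1.0]]
ft_force: [-0.2, -0.6, -2.1]
grip_width: 0.0263
gripper_force: 59.8
time_s: 18.83
position: [0.4774, 0.1884, 0.1407]
tool_rot: [[-0.893, 0.45, 0.0], [0.45, 0.893, -0.0], [-0.0, -0.0, -1.0]]
ft_force: [-0.2, -0.2, -0.5]
grip_width: 0.0262
gripper_force: 59.8
```

```bash
python3 -m handwheel '0 0 -0.2 0 0 0 0.2; 0 0 -0.4 0 0 0 0.2; 0 0 -0.6 0 0 0 0.2; 0 0 -0.7 0 0 0 0.2; 0 0 -0.7 0 0 0 0.2; 0 0 -0.7 0 0 0 0.2'
python3 -m handwheel '0 0 -0.05 0 0 0 0.2; 0 0 -0.1 0 0 0 0.2; 0 0 -0.1 0 0 0 0.2; 0 0 -0.1 0 0 0 0.2'
python3 -m handwheel '0 0 -0.05 0 0 0 0.2; 0 0 -0.1 0 0 0 0.2; 0 0 -0.1 0 0 0 0.2; 0 0 -0.1 0 0 0 0.2'
```

```text
time_s: 19.33
position: [0.4774, 0.1884, 0.1336]
tool_rot: [[-0.893, 0.45, -0.0], [0.45, 0.893, -0.0], [0.0, -0.0, -1.0]]
ft_force: [-0.5, -0.2, -1.0]
grip_width: 0.026
gripper_force: 59.9
time_s: 19.67
position: [0.4774, 0.1884, 0.1326]
tool_rot: [[-0.893, 0.45, 0.0], [0.45, 0.893, -0.0], [-0.0, -0.0, -1.0]]
ft_force: [-0.5, -0.1, -1.8]
grip_width: 0.0264
gripper_force: 59.9
time_s: 20.0
position: [0.4775, 0.1884, 0.1319]
tool_rot: [[-0.893, 0.45, 0.001], [0.45, 0.893, 0.0], [-0.0, 0.0, -1.0]]
ft_force: [-1.4, -0.3, 3.1]
grip_width: 0.0259
gripper_force: 60.3
```

Contact at about 5 N. Now I'll release and go up.

```bash
python3 -m handwheel '0 0 0.03 0 0 0 0.46; 0 0 0.03 0 0 0 0.46; 0 0 0.03 0 0 0 0.46; 0 0 0.03 0 0 0 0.46; 0 0 0.03 0 0 0 0.46; 0 0 0.03 0 0 0 0.46'
python3 -m handwheel '0 0 0.5 0 0 0 0.46; 0 0 1.5 0 0 0 0.46; 0 0 3 0 0 0 0.46; 0 0 6 0 0 0 0.46; 0 0 9 0 0 0 0.46; 0 0 12 0 0 0 0.46; 0 0 12 0 0 0 0.46; 0 0 12 0 0 0 0.46'
python3 -m handwheel '0 0 0 0 0 0 0.46; 0 0 0 0 0 0 0.46; 0 0 0 0 0 0 0.46; 0 0 0 0 0 0 0.46; 0 0 0 0 0 0 0.46; 0 0 0 0 0 0 0.46'
python3 - <<'E'
from h import *
# check without viewing: cup colour blobs in the wrist and scene views vs what hanging pairs should project to
im=snap("wrist","w8.png");R=np.array(im["orientation"])
hsv=cv2.cvtColor(im["color"],cv2.COLOR_RGB2HSV)
for n,lo,hi in(("red",(0,190,60),(6,255,255)),("blue",(108,170,40),(122,255,220))):
    m=cv2.inRange(hsv,lo,hi);k,_,st,ce=cv2.connectedComponentsWithStats(m)
    print(n,[(st[i].tolist(),ce[i].round().tolist()) for i in range(1,k) if st[i,4]>400])
b=np.array([.451,.893,0]);x=np.array([.893,-.451,0])
for n,s in(("red",.044),("blue",-.044)):
  for sd in(-1,1):
    d=R.T@(np.array([.4965,.2268,.11])+b*s+x*sd*.046-im["xyz"]);u=d[:2]/d[2];u=u*(1+im["k1"]*(u@u));print(n,"expected cup top",(K(im)[0,0]*u+K(im)[:2,2]).round())
E
```

```text
time_s: 20.5
position: [0.4774, 0.1884, 0.1319]
tool_rot: [[-0.893, 0.45, -0.0], [0.45, 0.893, 0.0], [0.0, -0.0, -1.0]]
ft_force: [-0.1, -0.1, -1.5]
grip_width: 0.0394
gripper_force: 0.0
time_s: 21.17
position: [0.4778, 0.1885, 0.2535]
tool_rot: [[-0.893, 0.45, 0.003], [0.45, 0.893, 0.001], [-0.003, 0.002, -1.0]]
ft_force: [-0.4, 0.6, -0.5]
grip_width: 0.0393
gripper_force: 0.0
time_s: 21.67
position: [0.4773, 0.1884, 0.2516]
tool_rot: [[-0.893, 0.45, -0.001], [0.45, 0.893, -0.0], [0.001, -0.0, -1.0]]
ft_force: [0.6, -1.3, -0.8]
grip_width: 0.0395
gripper_force: 0.0
red [([389, 132, 81, 35, 1878], [426.0, 148.0]), ([376, 173, 135, 66, 3917], [425.0, 208.0]), ([386, 245, 41, 41, 837], [405.0, 268.0])]
blue [([283, 131, 70, 35, 1352], [317.0, 148.0]), ([255, 173, 122, 65, 2204], [313.0, 215.0]), ([285, 253, 64, 31, 533], [317.0, 265.0]), ([253, 354, 41, 77, 1061], [277.0, 384.0])]
red expected cup top [438. 151.]
red expected cup top [429. 272.]
blue expected cup top [315. 150.]
blue expected cup top [315. 272.]
```

Both pairs' cups show on either side of the bar within a few mm of where they should be, so I'm handing in.

```bash
python3 -c "
from rig import env
print(env.close_job())"
```

```text
the job is handed in; nothing more can be done
None
```

Both pairs hang square astride the bar halves of their own colours, each set down at under about 10 N and let go, and the job was handed in at about 22 s; no verdict came back, and I didn't re-measure the neighbours.

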